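Ready the plate imager: drawer shut, filter clicked in, lamp on

TASK

Get the imager ready to photograph the glass plate in its drawer: push the drawer fully shut and move the filter slide by its finger tab to its middle stop, so that it clicks in with the round filter window under the camera lens. Only then switch on the lamp with the paddle switch on the lamp box. Do not knock the camera or its bridge, and leave everything else on the bench where it stands.

Things in the scene. Friction and masses are not known exactly. Their poses are not given: they have to be found in the camera images.
- imager: The imager, fixed: light grey box hood 220 mm deep (x), 320 mm wide (y), flat top 150 mm over the bench. Origin at the centre of its underside; +x to its back, away from the robot, +y to its left as seen from the robot. Front face at x = -110 mm. The lens looks down on the port in the top at x = 35, y = 0.
- drawer (a joint): Sample drawer in the imager's front, holding a glass plate. Metres it stands open (towards the imager's -x); 0 is fully shut, at a hard stop. Slides with about 2.5 N of friction and stays where it is left.
- drawer_pull (a point): Middle of the outer face of the drawer's flat aluminium pull bar: 140 mm wide along the imager's y, 18 mm high, its middle 47 mm over the bench, 12 mm thick, its outer face 40 mm out from the drawer front. Moves with the drawer; axes are the imager's.
- filter_slide (a joint): Dark steel filter slide, plate 194 x 98 x 6 mm, in guides on the hood's top along the imager's y. Metres, growing to its +y. Spring detent stops: 0 = blank bay under the lens, 0.060 = round filter window (the middle stop), 0.120 = square open window. Starts between 0 and 0.035. Friction about 2 N; breaking out of a stop takes about 8 N; let go within 3 mm of a stop it is pulled in.
- slide_tab (a point): Centre of the slide's white upright tab: blade 10 mm thick (imager's y), 26 mm long (x), from the plate top at 158 to 200 mm over the bench; at imager x = -16, and y = 0 at the middle stop. Moves with the slide, axes the imager's. The bridge bar is over all but its front 5 mm: reach it from the robot's side, tool leaning back 35 to 45 degrees. Guide rail 15 to 27 mm before it, 163 mm high.
- filter_window (a point): Centre of the slide's round filter window (44 mm, aluminium ring round it), on its top face.
- camera_bridge: Camera bridge fixed on the hood, not to be knocked: aluminium bar along the imager's y over its full width, 25 mm deep, 293 to 323 mm over the bench, a post at each end (y = -150, +150); black camera 62 mm wide, up to 364 mm, behind its middle, lens barrel (46 mm) down to 260 mm at x = 35. Origin and axes are the imager's.
- bridge_edge (a point): Middle of the bridge bar's lower front edge (imager x = -24, 293 mm above the bench).
- lamp_box: Lamp driver, a grey box fixed to the bench, 150 mm deep (x) by 116 mm wide (y), top 72 mm above the bench; its front panel, with a dial, faces its -x. Origin at the centre of its underside.
- lamp_switch (a joint): White paddle rocker switch (64 x 34 mm, along the box's x) on top of the lamp box between two black side guards 81 mm high and 38 mm apart. Radians: 0 = off (far end up), 0.40 = on (far end pushed down to its stop). Takes 2 to 3 N at the far end and stays where it is left.
- switch_far_end (a point): Top face of the paddle 21 mm from its pivot towards the far (+x) end, the place to press straight down; when off it is about 91 mm above the bench, when on about 83 mm. The paddle's x axis points to that end and, when off, slopes up by 0.2 rad.
- tape_roll: Bystander: roll of cream masking tape lying flat, 104 mm across, 36 mm high, left of the imager's front. Origin at the centre of its underside.
- vial: Bystander: small dark vial with a brown cap, 26 mm across, 75 mm tall, standing just in front of the gap between imager and lamp box. Origin at the centre of its underside.
- casting_tray: Bystander: clear acrylic gel casting tray 150 x 110 x 28 mm with a white comb across it, left of the imager. Origin at the centre of its underside.
- tip_box: Bystander: grey pipette tip box 122 x 82 x 60 mm, to the left. Origin at the centre of its underside.
- buffer_bottle: Bystander: glass bottle with white cap, 84 mm across, 160 mm tall, behind the lamp box to the right of the imager. Origin at the centre of its underside.
- tube_rack: Bystander: white rack of small tubes, 75 x 200 x 52 mm, far right. Origin at the centre of its underside.
- marker_pen: Bystander: grey marker pen with a black cap, 132 mm long, lying at the right of the lamp box. Origin at the centre of its underside.

How it is judged:
By the outcome, as a careful person would: the job done as asked, in the order asked, and still so for the second after the job is handed in, with the robot touching nothing.
It also fails if it takes over 56 s, if anything falls off the work surface, if the arm or the gripper's body presses on something with over 40 N, if the wrist force passes 120 N, or if a joint passes its speed limit or range.

ROBOT

A 6-joint arm with a two-finger parallel gripper is mounted at the origin on the work surface. World frame = base frame: x ahead of the robot, y to its left, z up, the work surface at z = 0. Lengths are in m, angles in rad, forces in N, time in s.
With the tool pointing down it reaches from about 0.35 to 0.875 m from the base axis. Payload 15.5 kg.
Tool frame: the origin (TCP) lies midway between the tips of the shut fingers; the grasp point (between the pads) lies 19 mm behind it; z points along the fingers, y is the line along which they close (so a half turn about z gives the same grasp; the last joint's range is limited). The gripper opens to 85 mm and grips with 20 to 120 N. Pads are 22 mm wide; open, the fingers measure 114 mm over their backs; the gripper's body (76 mm by 85 mm) begins 54 mm behind the grasp point. The pads swing forward as they close: fully open they stand 13 mm farther back than shut.
Start: joints at [-1.238, 0.494, 1.345, -0, 1.302, -0.096], TCP at [0.259, -0.569, 0.231] pointing down, gripper open.
Joint ranges: [-2.91, 2.91], [-0.82, 2.16], [0.22, 2.67], [-1.22, 4.37], [0.12, 2.79], [-3.08, 3.08]. Speed limits (rad/s): [1.89, 1.89, 2.57, 3.01, 3.01, 3.01].

INTERFACE

Orientations are given as a unit quaternion [w, x, y, z].
In Python, from plant import state, read_camera, hand_in gives the robot as it stands.
- The arm moves only by the tool play_rows, never from a script. Its argument "moves" is a list of rows, each a list of 3 entries, a list of its own where there are three numbers: the finger opening in cm, from 0 to 8.54, then the shift along the tool's x, y, z in cm, then the turn about the tool's z in rad. In form: [[fingers, [tx, ty, tz], yaw], ...]. A call has 1 to 10 rows; each row shifts and turns the commanded pose from where the row before left it, along the tool's axes as they then stand; what a row does not reach is not made up. A row lasts 1/10 s, in which the tool goes at most 50 mm and 8.59 degrees, less where a joint would pass 70% of its speed; a pose out of reach is approached as far as the arm can. A call is refused whole if a number of a shift passes 5 or a number of a turn 0.15, either way. A call with a gripper value outside its range is refused whole. The fingers move at their own pace and stop on an object; "newtons" is the grip in N (left out, the last holds). Time passes only in rows, so rows that do not move let the fingers close. It gives the time, the measured TCP pose, the force, the opening and the grip force at its end, in the units of the state.
- state(): the state, without advancing time (a new reading comes with each control period).
- read_camera(name): name is "side" or "top"; returns a dict with "pixels" (420x560x3 uint8, red, green, blue), "K" (3x3 intrinsics, pixels), "rvec" (rotation vector, rad) and "tvec" (3), from world to camera coordinates, as OpenCV has them. Camera axes: x right, y down, z forward; pixel columns grow to the right and rows downward; lengths in m; the calibration is good to about 2 mm. A picture is of the moment at which its call begins. There is no depth.
- hand_in(): hands the job in; it is judged then, once.
The state is a dict: "time": time; "q": joint angles; "joint_vel": joint speeds; "tau": joint torques, N m; "tool_pos": TCP position; "ee_rot": TCP orientation; "force": force on the tool from outside, world axes, zero at the start; "moment": the same for the moment, N m; "gripper_width": finger opening in m; "gripper_force": force on a finger pad.
Only numpy, scipy, OpenCV 4.12 (cv2) and the standard library are available. Lean on these libraries where they do the work, as an engineer would, in place of code of your own. Each camera call takes 0.05 s, during which the arm holds its last target. There are 200 camera calls.

## Working session

There is one attempt and no reset: what is moved stays moved. The work goes in short steps, Python scripts to look and compute and a tool call to move; the robot and the scene stay as the last step left them, time stands still between calls to the robot, and variables do not carry over. Pictures are saved under pics/ and viewed, at most 10 in all, crops included, and the job is handed in when it is done.

Besides the shell and the picture viewer there is one more tool, called after "Emit:" as name(argument=value, ...) on one line, values as JSON. play_rows: Moves the arm, as the interface text tells. Its arguments: {"type":"object","properties":{"moves":{"type":"array"},"newtons":{"type":"number"}},"required":["moves"]}

```bash
mkdir -p pics
python3 - <<'E'
from plant import state, read_camera
import cv2,numpy as np
s=state();print(s)
for n in("side","top"):
    c=read_camera(n);cv2.imwrite(f"pics/{n}0.png",c["pixels"][:,:,::-1]);np.savez(f"{n}0.npz",**c)
    R=cv2.Rodrigues(c["rvec"])[0];print(n,c["K"].tolist(),(-R.T@np.ravel(c["tvec"])),R.tolist())
E
```

```text
{'time': 0.0, 'q': array([-1.23847616e+00,  4.94180449e-01,  1.34613184e+00, -1.30240761e-05,
        1.30249660e+00, -9.54738640e-02]), 'joint_vel': array([ 0.00046953, -0.00048867, -0.0002554 ,  0.00017707, -0.000785  ,
        0.00012423]), 'tau': array([ 3.69742713e-05, -8.82156515e+01, -3.83870995e+01, -2.00870700e-04,
        9.98274103e-03, -3.78425995e-06]), 'tool_pos': array([ 0.25918652, -0.56832926,  0.23070171]), 'ee_rot': array([-6.03120205e-04,  9.77210571e-01,  2.12271361e-01, -7.80814474e-05]), 'force': array([ 0.6926152 ,  0.43708639, -0.28224831]), 'moment': array([ 0.01233037,  0.00809862, -0.04096176]), 'gripper_force': 0.0, 'gripper_width': 0.08560860902289329}
side [[525.836808221535, 0.0, 285.7338791377996], [0.0, 525.836808221535, 205.03522419224174], [0.0, 0.0, 1.0]] [-0.32896394 -1.13591071  1.04167593] [[0.7719605374272709, -0.6355931733834825, -0.00991194245916649], [-0.332024003475214, -0.38986532380871886, -0.858932529601606], [0.5420673295553705, 0.6663530199825293, -0.5119928348999352]]
top [[443.07838624955593, 0.0, 280.56808378846046], [0.0, 443.07838624955593, 212.87220521227448], [0.0, 0.0, 1.0]] [ 0.49925275 -0.01826623  1.7045937 ] [[0.010635613467262939, -0.9999424336979049, -0.0014188081218203218], [-0.9993139820719356, -0.010578570336360338, -0.03549167628008777], [0.035474624194018686, 0.0017953105442324972, -0.999368964846489]]
```

View pics/side0.png

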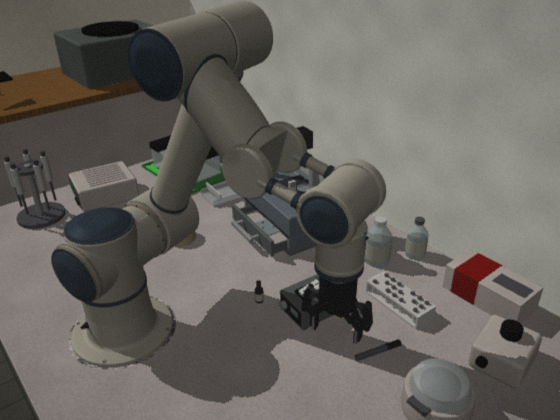

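View pics/top0.png

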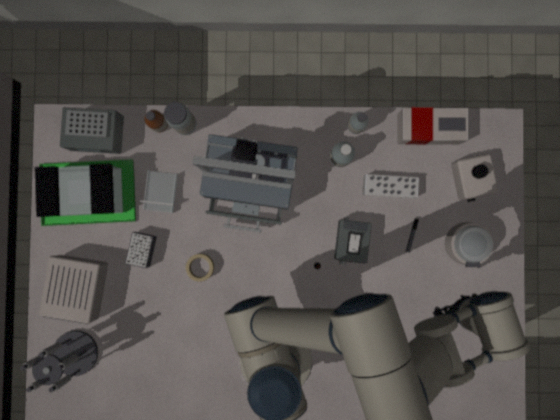

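The side view has the arm hiding much of the imager. The top view shows the imager around (250,170), the drawer pull at about (242,227), the lamp box at (353,242), and the vial at (317,266). I'll enlarge that area next.

Run:
```python
import cv2
a=cv2.imread("pics/top0.png")
c=cv2.resize(a[120:245,190:310],None,fx=4.8,fy=4.8,interpolation=cv2.INTER_CUBIC)
cv2.imwrite("pics/crop1.png",cv2.convertScaleAbs(c,alpha=1.5))
l=cv2.resize(a[210:275,305:385],None,fx=8,fy=8,interpolation=cv2.INTER_CUBIC)
cv2.imwrite("pics/crop2.png",cv2.convertScaleAbs(l,alpha=1.5))
```

```text
(no output)
```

View pics/crop1.png

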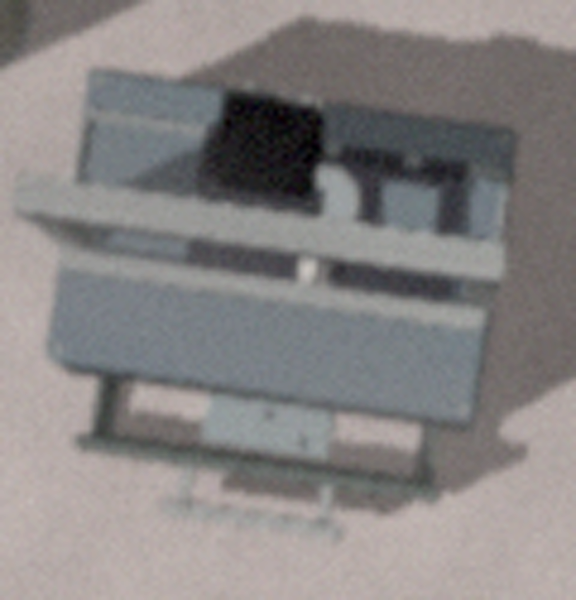

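View pics/crop2.png

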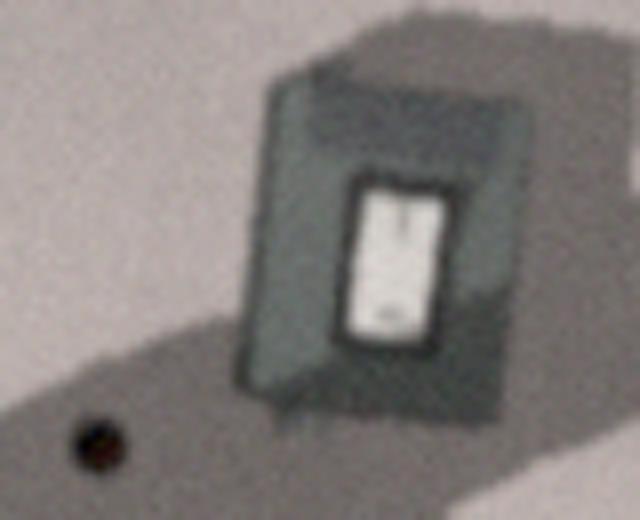

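The imager crop shows the hood-top corners at crop (52,360), (468,420), (515,130) and (92,72), the white tab at (308,268), and the pull bar from (165,505) to (340,530). In the lamp crop the paddle corners are (362,188), (447,197), (430,342) and (345,330). The vial is at (98,445).

```bash
cat > h.py <<'E'
import cv2,numpy as np
def ray(c,uv):
    R=cv2.Rodrigues(c["rvec"])[0];t=np.ravel(c["tvec"])
    p=cv2.undistortPoints(np.array(uv,float).reshape(-1,1,2),c["K"],None).reshape(-1,2)
    return -R.T@t,np.c_[p,np.ones(len(p))]@R
def onz(c,uv,z):
    o,d=ray(c,uv);return o+d*((z-o[2])/d[:,2])[:,None]
def proj(c,P):
    return cv2.projectPoints(np.array(P,float).reshape(-1,3),c["rvec"],c["tvec"],c["K"],None)[0].reshape(-1,2)
E
python3 - <<'E'
from h import *
np.set_printoptions(precision=4,suppress=True)
c=np.load("top0.npz")
f=lambda L,s,o:(np.array(L,float)+.5)/s-.5+o
A=lambda L:f(L,4.8,[190,120]); B=lambda L:f(L,8,[305,210])
h=onz(c,A([(52,360),(468,420),(515,130),(92,72)]),.15)
print("hood",h,"sides",np.linalg.norm(np.roll(h,-1,0)-h,axis=1),"ctr",h.mean(0))
d=(h[0]-h[1]+h[3]-h[2]);e=(h[3]-h[0]+h[2]-h[1])
print("yaw",np.arctan2(-d[0],d[1]),np.arctan2(e[1],e[0]))
b=onz(c,A([(15,210),(502,278)]),.323);print("bar front top",b,b[0]-b[1],b.mean(0))
print("tab",onz(c,A([(308,268)]),.2))
p=onz(c,A([(165,505),(340,530)]),.056);print("pull",p,np.linalg.norm(p[0]-p[1]))
k=onz(c,B([(362,188),(447,197),(430,342),(345,330)]),.088);print("paddle",k,k.mean(0),np.linalg.norm(np.roll(k,-1,0)-k,axis=1))
print("vial",onz(c,B([(98,445)]),.075))
# colour mask refinements: paddle
im=c["pixels"];g=im.min(2)
for nm,(r0,r1,c0,c1),th,z in [("paddle",(228,258,343,366),150,.088),("tab",(170,180,250,258),150,.2)]:
    w=g[r0:r1,c0:c1].astype(float);print(nm,w.max())
    m=(w>w.max()*.75).astype(np.uint8);n,_,st,ct=cv2.connectedComponentsWithStats(m);i=1+st[1:,4].argmax()
    print(st[i],ct[i]+[c0,r0],onz(c,[ct[i]+[c0,r0]],z))
    pts=np.argwhere(_==i)[:,::-1].astype(np.float32);print(cv2.minAreaRect(pts))
E
```

```text
hood [[ 0.6157  0.267   0.15  ]
 [ 0.575  -0.0382  0.15  ]
 [ 0.7888 -0.0706  0.15  ]
 [ 0.8285  0.2412  0.15  ]] sides [0.3079 0.2163 0.3143 0.2143] ctr [0.702  0.0998 0.15  ]
yaw -0.12975168198785184 -0.13566144744381978
bar front top [[ 0.7006  0.2611  0.323 ]
 [ 0.6594 -0.0572  0.323 ]] [0.0412 0.3183 0.    ] [0.68   0.1019 0.323 ]
tab [[0.6794 0.0771 0.2   ]]
pull [[0.5111 0.1947 0.056 ]
 [0.4932 0.0589 0.056 ]] 0.13704818896015153
paddle [[ 0.4857 -0.2685  0.088 ]
 [ 0.482  -0.3072  0.088 ]
 [ 0.416  -0.2997  0.088 ]
 [ 0.4211 -0.2611  0.088 ]] [ 0.4512 -0.2841  0.088 ] [0.0389 0.0664 0.039  0.065 ]
vial [[ 0.3667 -0.1502  0.075 ]]
paddle 139.0
[  6   7  11  17 144] [353.7917 242.75  ] [[ 0.4506 -0.2831  0.088 ]]
((10.88461685180664, 14.923076629638672), (8.930500984191895, 16.744688034057617), 7.125016689300537)
tab 123.0
[ 0  4  6  6 23] [253.1739 176.6522] [[0.6752 0.0791 0.2   ]]
((3.1000003814697266, 6.800000190734863), (3.5777084827423096, 6.7082037925720215), 26.56505012512207)
```

Emit:
play_rows(moves=[[0,[0,0,0],-0.145],[0,[0,0,0],-0.145],[0,[0,0,0],-0.145],[0,[0,0,0],-0.145],[0,[0,0,0],-0.145],[0,[0,0,0],-0.145],[0,[0,0,0],-0.142],[0,[3,0.4,0],0],[0,[4,0.6,0],0],[0,[4,0.6,0],0]], newtons=40)

```text
time: 1.1
tool_pos: [0.2895, -0.4604, 0.2308]
ee_rot: [-0.0, 0.752, 0.659, 0.0]
force: [0.6, -0.5, 0.5]
gripper_width: 0.0004
gripper_force: 0.0
```

Emit:
play_rows(moves=[[0,[4.5,0.65,0],0],[0,[4.5,0.65,0],0],[0,[4.5,0.65,0],0],[0,[4.5,0.65,0],0],[0,[4.5,0.65,0],0],[0,[4.5,0.65,0],0],[0,[4.5,0.65,0],0],[0,[4.5,0.65,0],0],[0,[4.5,0.65,0],0],[0,[4.5,0.65,0],0]])

```text
time: 2.1
tool_pos: [0.4128, -0.0222, 0.2313]
ee_rot: [0.0, 0.752, 0.659, 0.0]
force: [0.2, -0.4, -0.1]
gripper_width: -0.0
gripper_force: 0.0
```

Emit:
play_rows(moves=[[0,[4,0.5,0],0],[0,[4,0.5,0],0],[0,[4,0.5,0],0],[0,[3.6,0.4,0],0],[0,[0,0,4],0],[0,[0,0,4],0],[0,[0,0,4],0],[0,[0,0,4],0],[0,[0,0,3],0],[0,[0,0,0],0]])

```text
time: 3.1
tool_pos: [0.4499, 0.1278, 0.0384]
ee_rot: [-0.002, 0.752, 0.659, -0.003]
force: [-0.2, -0.8, 0.6]
gripper_width: 0.0001
gripper_force: 0.0
```

```bash
cat >> h.py <<'E'
C=np.array([.703,.0993]);PS=-.130
def loc(p):
    d=np.array(p)[:2]-C;return d@[np.cos(PS),np.sin(PS)],d@[-np.sin(PS),np.cos(PS)]
def wor(x,y,z):
    return [C[0]+x*np.cos(PS)-y*np.sin(PS),C[1]+x*np.sin(PS)+y*np.cos(PS),z]
E
python3 - <<'E'
from plant import state, read_camera
from h import *
s=state();print(s["tool_pos"],loc(s["tool_pos"]))
o=[]
for n,(r0,r1,c0,c1),k in(("side",(150,260,190,320),5),("top",(125,255,195,315),4.6)):
    c=read_camera(n);np.savez(f"{n}1.npz",**c)
    a=c["pixels"][r0:r1,c0:c1,::-1];a=cv2.resize(a,None,fx=k,fy=k,interpolation=cv2.INTER_CUBIC);cv2.imwrite(f"pics/{n}1.png",cv2.convertScaleAbs(a,alpha=1.5))
E
```

```text
[0.44987344 0.12778962 0.03842273] (np.float64(-0.2546838747311358), np.float64(-0.004564622491767705))
```

View pics/side1.png

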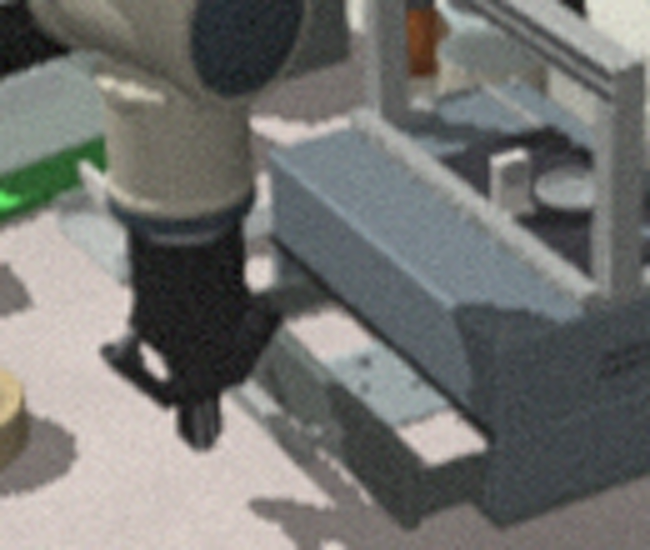

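The side crop shows the white tab clearly: top edge at about (493,157) to (526,150), bottom at about (515,215). It also shows the shut gripper's knuckles standing out along the closing line, about 65 mm above the tips. They would strike the hood front, so I'll turn 90° for the drawer push.

Run:
```python
from h import *
c=np.load("side1.npz")
f=lambda L:(np.array(L,float)+.5)/5-.5+[190,150]
for n,L,z in(("tabtop",[(493,157),(526,150),(505,163)],.2),("tabbot",[(500,205),(520,214)],.165),("window",[(568,188)],.158),("hoodfront",[(272,157),(462,312)],.15),):
    for p in onz(c,f(L),z):print(n,p.round(4),np.round(loc(p),4))
```

```text
tabtop [0.6695 0.0768 0.2   ] [-0.0303 -0.0267]
tabtop [0.693 0.07  0.2  ] [-0.0061 -0.0304]
tabtop [0.6702 0.065  0.2   ] [-0.0281 -0.0383]
tabbot [0.6704 0.0708 0.165 ] [-0.0286 -0.0325]
tabbot [0.6727 0.0524 0.165 ] [-0.0239 -0.0504]
window [0.7299 0.0683 0.158 ] [ 0.0307 -0.0272]
hoodfront [0.6081 0.252  0.15  ] [-0.1139  0.1392]
hoodfront [ 0.5779 -0.0016  0.15  ] [-0.111  -0.1163]
```

Emit:
play_rows(moves=[[0,[0,0,0],0.145],[0,[0,0,0],0.145],[0,[0,0,0],0.145],[0,[0,0,0],0.145],[0,[0,0,0],0.145],[0,[0,0,0],0.145],[0,[0,0,0],0.145],[0,[0,0,0],0.145],[0,[0,0,0],0.145],[0,[0,0,0],0.145]])

```text
time: 4.2
tool_pos: [0.4532, 0.1283, 0.0434]
ee_rot: [-0.0, 1.0, -0.008, 0.002]
force: [-0.3, -0.1, 0.3]
gripper_width: -0.0
gripper_force: 0.0
```

Emit:
play_rows(moves=[[0,[0,0,0],0.12],[0,[2,0,0],0],[0,[1,0,0],0],[0,[1,0,0],0],[0,[1,0,0],0],[0,[0,0,0],0]])

```text
time: 4.8
tool_pos: [0.5033, 0.1215, 0.0417]
ee_rot: [-0.0, 0.998, -0.065, 0.001]
force: [0.3, 0.0, 0.4]
gripper_width: 0.0003
gripper_force: 0.0
```

Emit:
play_rows(moves=[[0,[1,0,0],0],[0,[1,0,0.2],0]])

```text
time: 5.0
tool_pos: [0.5213, 0.119, 0.0393]
ee_rot: [0.0, 0.998, -0.065, -0.0]
force: [-3.4, 0.1, 2.5]
gripper_width: -0.0
gripper_force: 1.6
```

Run:
```python
from plant import state, read_camera
from h import *
s=state();print(s["tool_pos"],s["force"],loc(s["tool_pos"]))
c=read_camera("side")
a=c["pixels"][150:260,190:320,::-1];a=cv2.resize(a,None,fx=5,fy=5,interpolation=cv2.INTER_CUBIC);cv2.imwrite("pics/side2.png",cv2.convertScaleAbs(a,alpha=1.5))
```

```text
[0.52129103 0.11900389 0.03932729] [-3.35257375  0.14607214  2.54438032] (np.float64(-0.18272999175064722), np.float64(-0.004018058015851077))
```

View pics/side2.png

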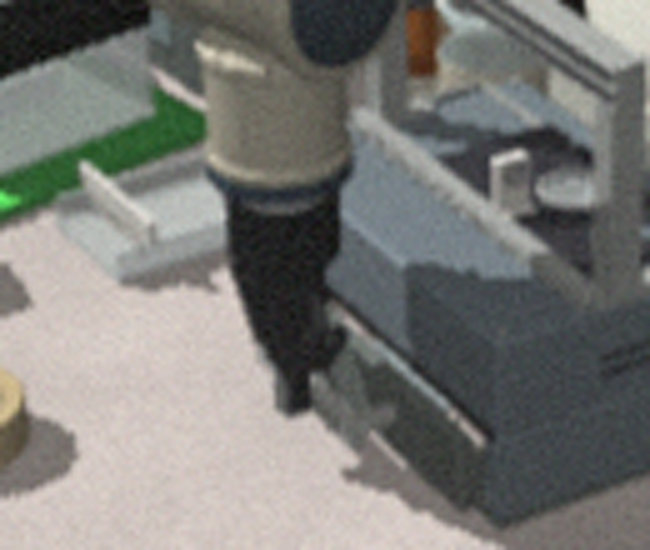

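The fingers are on the pull bar and the drawer is about 20 mm from shut. I'll keep pushing gently to the stop.

Emit:
play_rows(moves=[[0,[1,0,0],0],[0,[0.5,0,0],0],[0,[0.3,0,0],0],[0,[0.2,0,0],0]])

```text
time: 5.45
tool_pos: [0.529, 0.1171, 0.0378]
ee_rot: [0.001, 0.998, -0.065, -0.012]
force: [-67.4, 17.9, 48.7]
gripper_width: 0.0003
gripper_force: 35.5
```

Emit:
play_rows(moves=[[0,[-1.2,0,0],0],[0,[-1,0,0],0],[0,[-2,0,0],0],[0,[-3,0,0],0],[0,[-3,0,0],0]])

```text
time: 5.95
tool_pos: [0.4401, 0.1297, 0.0394]
ee_rot: [-0.0, 0.998, -0.065, 0.001]
force: [0.2, -0.6, -0.5]
gripper_width: -0.0002
gripper_force: 0.0
```

Run:
```python
from plant import state, read_camera
from h import *
s=state();print(s["tool_pos"],s["force"],loc(s["tool_pos"]),s["q"])
c=read_camera("side");t=read_camera("top");np.savez("top3.npz",**t);np.savez("side3.npz",**c)
a=c["pixels"][150:260,190:300,::-1];a=cv2.resize(a,None,fx=4,fy=4,interpolation=cv2.INTER_CUBIC)
b=t["pixels"][135:245,190:280,::-1];b=cv2.resize(b,None,fx=4,fy=4,interpolation=cv2.INTER_CUBIC)
cv2.imwrite("pics/both3.png",cv2.convertScaleAbs(np.hstack([a,b]),alpha=1.5))
```

```text
[0.44013865 0.12974538 0.0393544 ] [ 0.23016327 -0.61120531 -0.46323209] (np.float64(-0.2645900593778159), np.float64(-0.0038873271500902166)) [ 1.56443414e-01  5.79531053e-01  1.94160202e+00 -7.90709616e-05
  6.18720264e-01  1.85787889e+00]
```

View pics/both3.png

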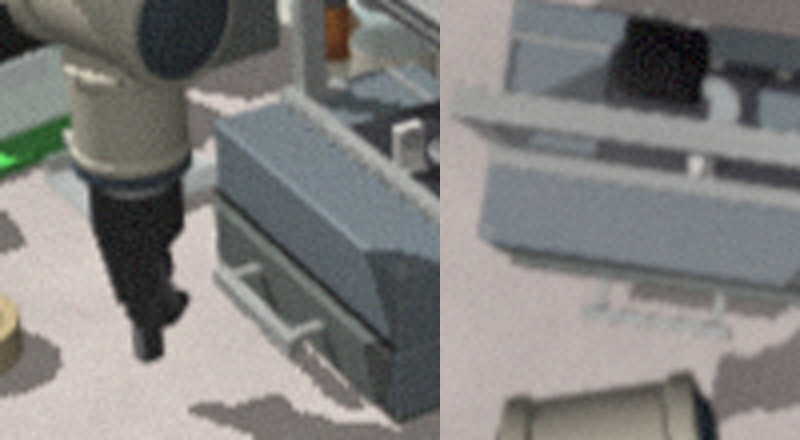

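The drawer front now sits flush with the hood in the side view. In the top half the pull bar runs from (588,312) to (728,333). I'll measure it.

Run:
```python
from h import *
c=np.load("top3.npz")
f=lambda L,o:(np.array(L,float)+.5)/4-.5+o
for z,L in((.056,[(148,315),(288,336)]),(.056,[(148,303),(288,324)])):
    p=onz(c,f(L,[190,135]),z);print([np.round(loc(q),4) for q in p])
# gap in side: hood front / drawer front profile along the column of imager x at drawer-front height
for x in(-.14,-.15,-.16):print(x,(proj(c,[wor(x,0,.056)])-[190,135])*4+[440,0])
s=np.load("side3.npz")
for x in(-.150,-.155,-.16): print(x,((proj(s,[wor(x,-.07,.047),wor(x,.07,.047)])-[190,150])*4).round(1).tolist())
```

```text
[array([-0.1591,  0.0662]), array([-0.1602, -0.0657])]
[array([-0.1481,  0.0678]), array([-0.1492, -0.0641])]
-0.14 [[659.76807824 303.10214503]]
-0.15 [[658.23203321 313.73059489]]
-0.16 [[656.69533736 324.36354803]]
-0.15 [[301.5, 341.2], [222.7, 267.1]]
-0.155 [[296.3, 343.0], [217.7, 268.7]]
-0.16 [[291.2, 344.8], [212.8, 270.4]]
```

Emit:
play_rows(moves=[[0,[3,0,0],0],[0,[3,0,0],0],[0,[2,0,0],0],[0,[0.5,0,0],0],[0,[0.3,0,0],0],[0,[0,0,0],0]])

```text
time: 6.65
tool_pos: [0.527, 0.1183, 0.0392]
ee_rot: [0.0, 0.998, -0.065, -0.0]
force: [0.2, 0.3, 1.1]
gripper_width: 0.0
gripper_force: 0.0
```

Emit:
play_rows(moves=[[0,[0.3,0,0],0],[0,[0,0,0],0]])

```text
time: 6.85
tool_pos: [0.5289, 0.1179, 0.0391]
ee_rot: [0.0, 0.998, -0.065, -0.001]
force: [-4.9, 1.2, 0.4]
gripper_width: 0.0
gripper_force: 2.0
```

Emit:
play_rows(moves=[[0,[0.3,0,0],0],[0,[0,0,0],0]])

```text
time: 7.05
tool_pos: [0.5289, 0.1178, 0.0388]
ee_rot: [0.0, 0.998, -0.065, -0.004]
force: [-18.7, 5.2, 12.1]
gripper_width: -0.0
gripper_force: 10.0
```

Emit:
play_rows(moves=[[0,[-1.5,0,0],0],[0,[-2,0,0],0],[0,[0,0,-4],0],[0,[0,0,-4.5],0],[0,[0,0,-4.5],0],[0,[0,0,-4.5],0],[8.54,[0,0,-4.5],-0.14],[8.54,[0,0,0],-0.145],[8.54,[0,0,0],-0.145],[8.54,[0,0,0],-0.145]])

```text
time: 8.05
tool_pos: [0.4984, 0.1221, 0.2597]
ee_rot: [0.0, 0.975, 0.224, 0.0]
force: [0.2, 0.2, -0.3]
gripper_width: 0.0581
gripper_force: 0.0
```

Emit:
play_rows(moves=[[8.54,[0,0,0],-0.145],[8.54,[0,0,0],-0.145],[8.54,[0,0,0],-0.145],[8.54,[0,0,0],-0.145],[8.54,[0,0,0],-0.145],[8.54,[0,0,0],-0.145],[8.54,[0,0,0],-0.125],[8.54,[-3,2,0],0],[8.54,[-2.6,2,0],0],[8.54,[0,0,0],0]])

```text
time: 9.05
tool_pos: [0.5324, 0.0587, 0.2593]
ee_rot: [0.001, 0.753, 0.659, 0.0]
force: [0.1, 0.1, 0.4]
gripper_width: 0.0854
gripper_force: 0.0
```

Run:
```python
from plant import state
from h import *
s=state();print(s["tool_pos"],s["force"],loc(s["tool_pos"]),s["gripper_width"],s["ee_rot"],s["q"])
```

```text
[0.53239288 0.05871146 0.25926768] [0.06439349 0.07162724 0.39154784] (np.float64(-0.16390585450613754), np.float64(-0.062362560499705025)) 0.08535654910129534 [6.98768404e-04 7.52517098e-01 6.58572322e-01 1.57192437e-04] [-1.13792018e-03  3.39230816e-01  1.52732789e+00 -8.81898215e-04
  1.27387613e+00  1.32075533e-01]
```

Emit:
play_rows(moves=[[8.54,[0,0,4],0],[8.54,[0,0,4],0],[8.54,[0,0,1.6],0],[8.54,[0,3,0],0],[8.54,[0,2.4,0],0],[8.54,[0,1.5,0],0],[8.54,[0,0,0],0]])

```text
time: 9.75
tool_pos: [0.6007, 0.0524, 0.1631]
ee_rot: [0.0, 0.752, 0.659, 0.0]
force: [0.3, -0.5, 1.1]
gripper_width: 0.0853
gripper_force: 0.0
```

Run:
```python
from plant import state, read_camera
from h import *
s=state();print(s["tool_pos"],s["force"],loc(s["tool_pos"]))
c=read_camera("side");np.savez("side4.npz",**c);t=read_camera("top")
a=c["pixels"][125:225,230:330,::-1];a=cv2.resize(a,None,fx=5,fy=5,interpolation=cv2.INTER_CUBIC)
b=t["pixels"][135:235,220:280,::-1];b=cv2.resize(b,None,fx=5,fy=5,interpolation=cv2.INTER_CUBIC)
cv2.imwrite("pics/both4.png",cv2.convertScaleAbs(np.hstack([a,b]),alpha=1.6))
```

```text
[0.6006801  0.05239149 0.16312633] [ 0.29191221 -0.51994379  1.05658382] (np.float64(-0.09537556613115418), np.float64(-0.05977684170371021))
```

View pics/both4.png

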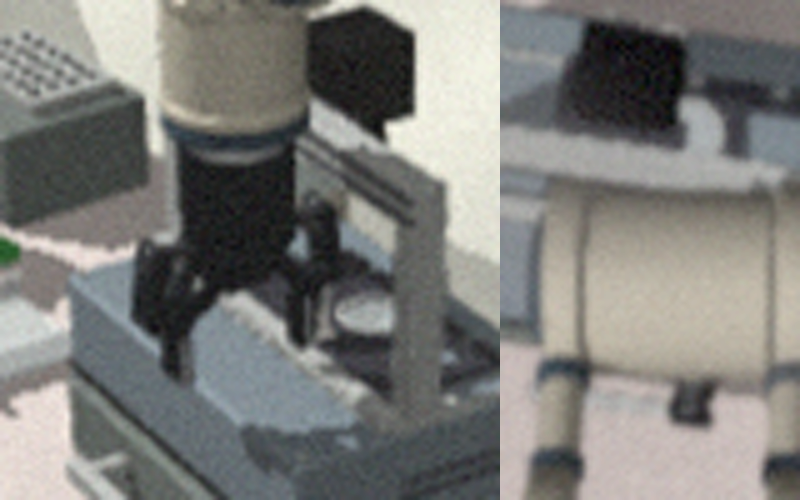

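The fingers are over the rail and the tab is hidden behind the front finger. I'll check the knuckle-top and finger positions numerically before going under the bar.

Run:
```python
from h import *
c=np.load("side4.npz")
P=lambda x,y,z:((proj(c,[wor(x,y,z)])-[230,125])*5)[0].round().tolist()
for d in(.045,.057,.07):
    print(d,[ (z,P(-.0954+d,-.06,z)) for z in(.163,.176,.22,.25,.28)], 'rear',[P(-.0954-d,-.06,z) for z in(.176,.22,.25)])
```

```text
0.045 [(0.163, [293.0, 356.0]), (0.176, [292.0, 339.0]), (0.22, [292.0, 281.0]), (0.25, [292.0, 241.0]), (0.28, [291.0, 200.0])] rear [[176.0, 376.0], [174.0, 317.0], [173.0, 276.0]]
0.057 [(0.163, [308.0, 351.0]), (0.176, [308.0, 334.0]), (0.22, [307.0, 276.0]), (0.25, [307.0, 236.0]), (0.28, [307.0, 195.0])] rear [[160.0, 381.0], [158.0, 322.0], [156.0, 281.0]]
0.07 [(0.163, [324.0, 346.0]), (0.176, [324.0, 329.0]), (0.22, [324.0, 271.0]), (0.25, [324.0, 231.0]), (0.28, [324.0, 190.0])] rear [[143.0, 387.0], [140.0, 328.0], [138.0, 286.0]]
```

Emit:
play_rows(moves=[[8.54,[0,0,0.5],0],[8.54,[0,0.8,0],0],[8.54,[0,0.8,0],0],[8.54,[0.8,0,0],0],[8.54,[0,0,0],0]])

```text
time: 10.35
tool_pos: [0.6165, 0.059, 0.1583]
ee_rot: [-0.0, 0.752, 0.659, 0.0]
force: [-0.8, 0.7, 0.6]
gripper_width: 0.0854
gripper_force: 0.0
```

Emit:
play_rows(moves=[[8.54,[0.4,0,0],0],[8.54,[0.4,0,0],0],[8.54,[0.4,0,0],0]])

```text
time: 10.65
tool_pos: [0.6177, 0.0704, 0.1583]
ee_rot: [-0.0, 0.752, 0.659, -0.0]
force: [0.6, 0.3, -0.1]
gripper_width: 0.0854
gripper_force: 0.0
```

Emit:
play_rows(moves=[[8.54,[0.4,0,0],0],[8.54,[0.3,0,0],0]])

```text
time: 10.85
tool_pos: [0.6186, 0.0769, 0.1583]
ee_rot: [0.0, 0.752, 0.659, -0.0]
force: [-1.4, -5.6, 1.3]
gripper_width: 0.0855
gripper_force: 3.0
```

Run:
```python
from plant import state, read_camera
from h import *
s=state();print(s["tool_pos"],s["force"],s["moment"],loc(s["tool_pos"]))
c=read_camera("side");np.savez("side5.npz",**c)
a=c["pixels"][150:210,270:330,::-1];a=cv2.resize(a,None,fx=9,fy=9,interpolation=cv2.INTER_CUBIC)
cv2.imwrite("pics/side5.png",cv2.convertScaleAbs(a,alpha=1.6))
```

```text
[0.6185639  0.07687865 0.15832488] [-1.35566662 -5.6439363   1.30435343] [-0.82019443  0.14329778 -0.29195923] (np.float64(-0.08081704305826155), np.float64(-0.03317796020179292))
```

View pics/side5.png

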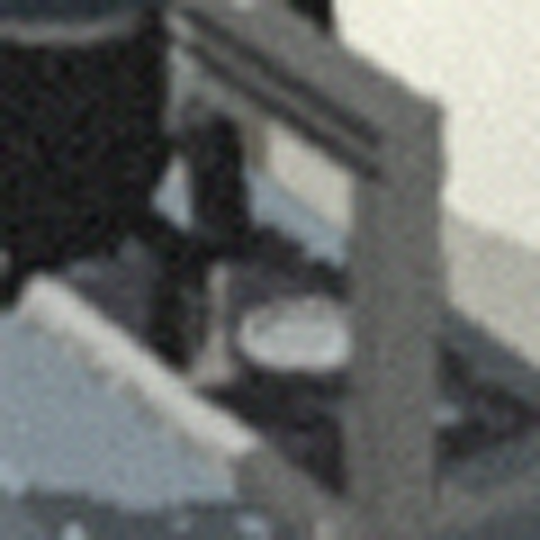

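The front finger is on the tab's near side (force −5.6 N), with the knuckle clear under the bar. The window ring is at crop (297,333). I'll track the ring numerically.

```bash
cat >> h.py <<'E'
def window(c,r=(178,196,294,312)):
    r0,r1,c0,c1=r;g=c["pixels"][r0:r1,c0:c1].min(2)
    m=cv2.threshold(g,0,255,cv2.THRESH_OTSU)[1]
    n,l,st,ct=cv2.connectedComponentsWithStats(m);i=1+st[1:,4].argmax()
    p=onz(c,[ct[i]+[c0,r0]],.158)[0];return st[i],ct[i]+[c0,r0],np.round(loc(p),4)
E
python3 - <<'E'
from h import *
c=np.load("side5.npz");g=c["pixels"][180:196,290:312].min(2);print(g)
f=lambda L:(np.array(L,float)+.5)/9-.5+[270,150]
for p in onz(c,f([(297,333),(240,333),(350,335),(297,297),(297,370)]),.158):print(np.round(loc(p),4))
c=np.load("side1.npz");print(((proj(c,[wor(.035,-.027,.158),wor(.035,0,.158)])).round(1)))
E
```

```text
[[ 20  20  22  53  75  56  41  43  41  33  36  35  28  37  31  28  28  31
   40  57  57  55]
 [ 24  24  23  62  72  51  41  37  40  40  41  45  42  37  34  33  26  30
   41  49  57  57]
 [ 37  31  30  52  66  47  42  37  36  38  45  43  42  45  40  46  35  27
   40  55  59  54]
 [ 29  41  41  54  66  50  39  37  41  42  57  65  64  68  82  70  66  50
   47  56  59  54]
 [ 26  34  29  46  60  49  46  55  63  73  67  73  85  82  83  78  81  72
   69  60  54  57]
 [ 27  42  35  54  54  42  48  81  80  79  76  84  87  92  88  83  89  86
   72  60  60  55]
 [ 35  34  34  56  64  50  59  97  78  80  94 104 102 101 101 102  99  98
   79  61  56  55]
 [ 28  37  36  67  78  55  72  97  92  97  95  99  99  98 101  97 101 109
   90  60  55  57]
 [ 27  43  48  75  77  55  62  93 105 106 103 103 103 104 101 102 106 107
   89  65  56  51]
 [ 26  48  68  74  77  55  43  64  90 106 103 100 109 108 104 109 114 104
   85  60  58  55]
 [ 31  58  77  81  85  66  50  38  54  70  82  89  91  88  90  93  92  80
   65  56  56  55]
 [ 56  70  85  82  85  69  47  32  24  33  41  48  45  42  54  58  51  42
   44  53  58  58]
 [ 87  78  72  66  61  50  35  31  19  30  26  29  30  29  29  31  37  33
   41  53  57  55]
 [101  76  53  42  31  29  25  26  31  27  27  22  26  28  29  23  28  28
   37  46  52  56]
 [113 103  81  50  33  23  23  23  23  24  25  22  28  33  38  34  35  37
   47  52  53  59]
 [115 116 112  91  70  48  29  26  22  25  24  27  27  33  30  35  39  47
   54  55  55  60]]
[ 0.0314 -0.0221]
[ 0.0129 -0.0101]
[ 0.0477 -0.0347]
[0.0476 0.0023]
[ 0.0151 -0.0466]
[[304.2 186.8]
 [299.9 183.7]]
```

Emit:
play_rows(moves=[[8.54,[0.4,0,0],0],[8.54,[0.4,0,0],0],[8.54,[0.3,0,0],0]])

```text
time: 11.2
tool_pos: [0.6201, 0.0877, 0.1583]
ee_rot: [0.0, 0.752, 0.659, -0.0]
force: [0.0, -6.4, 1.7]
gripper_width: 0.0856
gripper_force: 3.1
```

Emit:
play_rows(moves=[[8.54,[0.2,0,0],0]])

```text
time: 11.3
tool_pos: [0.6204, 0.0897, 0.1583]
ee_rot: [0.0, 0.752, 0.659, -0.0]
force: [-2.1, -5.9, 1.2]
gripper_width: 0.0853
gripper_force: 2.8
```

```bash
cat > w.py <<'E'
from plant import state, read_camera
from h import *
s=state();print(s["tool_pos"].round(4),s["force"].round(1),np.round(loc(s["tool_pos"]),4))
c=read_camera("side");t=read_camera("top");np.savez("sideL.npz",**c)
g=c["pixels"][174:194,286:310].min(2);m=(g>68).astype(np.uint8)
n,l,st,ct=cv2.connectedComponentsWithStats(m,connectivity=4)
for i in range(1,n):
    if st[i,4]>15:
        p=onz(c,[ct[i]+[286,174]],.158)[0];print(st[i],(ct[i]+[286,174]).round(1),np.round(loc(p),4))
print(proj(c,[wor(.035,0,.158)]))
E
python3 w.py
```

```text
[0.6204 0.0897 0.1583] [-2.1 -5.9  1.2] [-0.0807 -0.0202]
[15  0  8  5 25] [304.9 175.3] [0.0855 0.0438]
[ 9  8 14  8 92] [301.6 185.5] [ 0.0327 -0.0138]
[ 0 11  8  9 33] [289.2 190. ] [-0.0207 -0.0176]
[[299.9338294  183.74310627]]
```

Emit:
play_rows(moves=[[8.54,[0.2,0,0],0],[8.54,[0.2,0,0],0],[8.54,[0.2,0,0],0]])

```text
time: 11.7
tool_pos: [0.6212, 0.0957, 0.1583]
ee_rot: [0.0, 0.752, 0.659, -0.0]
force: [-1.1, -3.1, 0.6]
gripper_width: 0.0853
gripper_force: 1.7
```

Emit:
play_rows(moves=[[8.54,[0.1,0,0],0]])

```text
time: 11.8
tool_pos: [0.6214, 0.097, 0.1583]
ee_rot: [-0.0, 0.752, 0.659, 0.0]
force: [0.2, -2.0, 0.6]
gripper_width: 0.0857
gripper_force: 0.9
```

Emit:
play_rows(moves=[[8.54,[0.1,0,0],0]])

```text
time: 11.9
tool_pos: [0.6215, 0.098, 0.1583]
ee_rot: [-0.0, 0.752, 0.659, 0.0]
force: [-0.5, -0.4, 0.9]
gripper_width: 0.0853
gripper_force: 0.4
```

```bash
python3 w.py
```

```text
[0.6215 0.098  0.1583] [-0.5 -0.4  0.9] [-0.0806 -0.0119]
[15  0  9  5 26] [305.2 175.2] [0.0868 0.0438]
[ 7  7 15  8 92] [300.2 184.5] [ 0.0329 -0.005 ]
[ 0 11  7  9 35] [288.7 189.7] [-0.0209 -0.0147]
[[299.9338294  183.74310627]]
```

Emit:
play_rows(moves=[[8.54,[0.1,0,0],0]])

```text
time: 12.1
tool_pos: [0.6215, 0.0989, 0.1583]
ee_rot: [-0.0, 0.752, 0.659, 0.0]
force: [0.1, 0.1, -0.1]
gripper_width: 0.0854
gripper_force: 0.0
```

```bash
python3 w.py
```

```text
[0.6215 0.0989 0.1583] [ 0.1  0.1 -0.1] [-0.0807 -0.011 ]
[14  0 10  5 27] [304.9 175.1] [0.0858 0.0448]
[ 7  7 15  8 92] [300.  184.3] [ 0.0328 -0.0038]
[ 0 10  6 10 34] [288.7 189.4] [-0.0199 -0.0129]
[[299.9338294  183.74310627]]
```

Emit:
play_rows(moves=[[8.54,[-0.6,0,0],0],[8.54,[-0.9,0,0],0],[8.54,[0,-2,0],0],[8.54,[0,-4,0],0],[8.54,[0,-4,0],0],[8.54,[0,0,0],0]])

```text
time: 12.8
tool_pos: [0.515, 0.0967, 0.158]
ee_rot: [-0.001, 0.752, 0.659, -0.002]
force: [-0.6, -0.3, -0.1]
gripper_width: 0.0854
gripper_force: 0.0
```

```bash
cat >> w.py <<'E'
np.savez("topL.npz",**t)
w=t["pixels"][168:182,246:262].min(2);print(w)
E
python3 w.py
```

```text
[0.515  0.0967 0.158 ] [-0.6 -0.3 -0.1] [-0.186 -0.027]
[15  0  8  5 25] [305.3 175.4] [0.0862 0.0426]
[ 7  7 15  8 87] [299.9 184.3] [ 0.0327 -0.0033]
[ 0 10  7 10 48] [288.1 188.7] [-0.019  -0.0078]
[[299.9338294  183.74310627]]
[[102 105 107 102 103 103 103 105 104 104 105 107 104 107 106 106]
 [102 104 104 104 105 103 106 103 106 103 107 106 105 104 104 107]
 [102 101 101 103 106 104 104 104 104 104 107 106 100 101 103 104]
 [ 93  91  95  96 102 101 102  99 103 106 106 105 105 104 105 106]
 [ 91  83  77  79  81  82  82  83  90  94  99  99 102 101 103 104]
 [111 103  78  72  73  59  59  63  69  71  75  80  81  85  86  92]
 [123 112  80  74  75  52  45  45  48  51  54  53  53  58  65  71]
 [127 113  82  78  73  52  38  44  46  45  47  49  48  43  45  48]
 [119 107  75  80  70  53  48  49  46  49  49  51  50  50  46  46]
 [108  93  84  84  72  61  55  52  52  48  47  46  47  46  49  44]
 [ 99  96  96  92  87  79  72  67  62  57  56  57  56  53  51  50]
 [100  99 103 103  99  97  91  89  90  88  85  82  76  67  66  62]
 [104 107 105 107 105 104 103 104 101 102 101  95  94  94  90  86]
 [103 102 104 105 103 106 108 103 105 109 105 106 106 104 102 100]]
```

Emit:
play_rows(moves=[[8.54,[0,0,-4.5],0],[0,[0,0,-4.5],0],[0,[-4.5,0,0],0],[0,[-4.5,0.1,0],0],[0,[-4.5,0.1,0],0],[0,[-4.5,0.1,0],0],[0,[-4.5,0.1,0],0],[0,[-4.5,0.1,0],0],[0,[-4.5,0.1,0],0],[0,[-4.5,0.1,0],0]])

```text
time: 13.9
tool_pos: [0.4804, -0.264, 0.2485]
ee_rot: [0.001, 0.752, 0.659, 0.0]
force: [1.1, 0.6, -0.3]
gripper_width: 0.0002
gripper_force: 0.0
```

Run:
```python
from plant import state, read_camera
from h import *
s=state();print(s["tool_pos"].round(4),s["force"].round(1))
t=read_camera("top")
g=t["pixels"][:,:,:].min(2)
w=g[169:179,240:252];print(w)
c=read_camera("side")
# tab white blob in the side view
x,y=proj(c,[wor(-.016,0,.18)])[0].round().astype(int);print(x,y,proj(c,[wor(-.029,0,.19)]))
w=g=c["pixels"][y-9:y+10,x-9:x+10].min(2);print(w)
```

```text
[ 0.4804 -0.264   0.2485] [ 1.1  0.6 -0.3]
[[100 100  97 100 100 103 101 101  98 101 101 101]
 [ 83  85  94  98  98  98  98  97 100 102 102 101]
 [ 66  67  76  81  79  84  88  88  91  94 100  99]
 [ 52  56  57  57  64  84  88  83  71  73  82  78]
 [ 53  50  55  52  76 103 106  98  75  68  66  61]
 [ 52  52  51  61  91 113 119 109  80  75  72  51]
 [ 52  51  53  66  96 119 121 108  80  77  71  50]
 [ 67  64  61  74  99 120 117 100  79  77  68  51]
 [ 88  85  83  86 101 109 104  88  76  80  76  58]
 [101 102 100 100 102 100  97  87  91  91  85  78]]
288 182 [[284.39363731 180.39879751]]
[[ 77  85  81  83  84  84  85  83  75  78  60  58  52  52  45  43  40  37
   49]
 [ 68  68  65  68  72  67  67  60  53  44  32  33  30  34  31  33  41  42
   35]
 [ 49  45  43  42  41  33  42  30  25  25  30  28  28  25  26  24  34  35
   30]
 [ 44  41  42  38  28  17  28  30  38  55  60  55  34  25  28  31  23  21
   28]
 [ 43  42  38  36  34  44  65  73 100 118 115  91  56  29  27  24  22  26
   27]
 [ 41  43  43  40  51 115 130 119 127 130 117  93  58  37  31  28  28  26
   26]
 [ 39  36  41  34  54 
[... 331 characters left out ...]
  63  58  63  64  68  57  54  87  79  77  81
   90]
 [107  74  54  34  51 111 101  72  70  67  70  79  66  59 101  85  91 101
  102]
 [113 111  82  52  57 119 105  82  80  78  84  81  56  47  87  96 108 104
  101]
 [116 115 111  92  88 120 100  85  79  80  78  82  64  46  57  88 113 108
  101]
 [112 117 123 116 108 126 100  81  78  78  80  83  76  56  41  60  86  85
   89]
 [ 96 100 113 119 119 120 107  80  81  83  84  83  84  60  33  32  45  48
   49]
 [ 86  94 114 119 117 116 112 104  88  76  70  65  62  49  30  23  25  24
   26]
 [ 87  93  98 106 112 115 116 112 108  82  57  37  32  27  24  29  24  27
   25]
 [ 81  76  81  95 104 109 113 118 117  99  77  50  32  30  32  29  25  29
   25]]
```

Emit:
play_rows(moves=[[0,[-2.3,-0.5,0],0],[0,[0,0,4],0],[0,[0,0,4],0],[0,[0,0,4],0],[0,[0,0,2],0],[0,[0,0,0],0]])

```text
time: 14.6
tool_pos: [0.4716, -0.2827, 0.1058]
ee_rot: [-0.002, 0.752, 0.659, -0.0]
force: [-0.8, -0.4, 1.0]
gripper_width: -0.0003
gripper_force: 0.0
```

Run:
```python
from plant import state, read_camera
from h import *
s=state();print(s["tool_pos"].round(4),s["force"].round(1))
c=np.load("topL.npz")
p=onz(c,[(245.8,175.3)],.195)[0];print("tab",np.round(loc(p),4))
c=read_camera("side")
P=s["tool_pos"];u,v=proj(c,[P])[0];print(u,v)
a=c["pixels"][int(v)-45:int(v)+35,int(u)-45:int(u)+45,::-1];a=cv2.resize(a,None,fx=8,fy=7,interpolation=cv2.INTER_CUBIC)
cv2.imwrite("pics/lamp6.png",cv2.convertScaleAbs(a,alpha=1.6))
```

```text
[ 0.4716 -0.2827  0.1058] [-0.8 -0.4  1. ]
tab [-0.0234  0.0024]
315.8793959800408 277.93723866010293
```

View pics/lamp6.png

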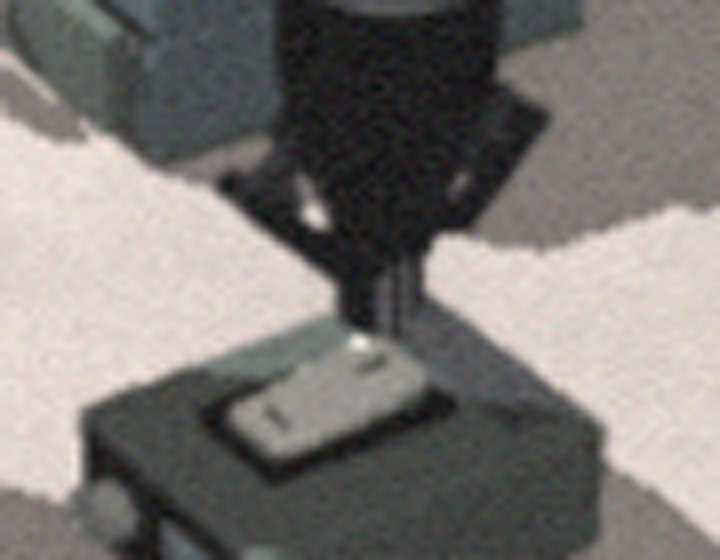

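The gripper stands over the paddle's far end, with the tip at (375,330) and the paddle's end mark at (370,360). I'll press down in small steps.

Emit:
play_rows(moves=[[0,[-0.3,0,0.5],0],[0,[0,0,0.4],0],[0,[0,0,0.3],0],[0,[0,0,0.2],0],[0,[0,0,0.2],0]])

```text
time: 15.15
tool_pos: [0.4722, -0.2861, 0.0924]
ee_rot: [0.0, 0.752, 0.659, 0.0]
force: [1.1, 0.4, 2.1]
gripper_width: 0.0
gripper_force: 0.9
```

Emit:
play_rows(moves=[[0,[0,0,0.2],0],[0,[0,0,0.2],0]])

```text
time: 15.35
tool_pos: [0.4723, -0.2861, 0.0884]
ee_rot: [0.0, 0.752, 0.659, 0.0]
force: [0.7, 0.0, 2.1]
gripper_width: 0.0001
gripper_force: 1.0
```

Emit:
play_rows(moves=[[0,[0,0,0.2],0],[0,[0,0,0.2],0]])

```text
time: 15.55
tool_pos: [0.4725, -0.2862, 0.0843]
ee_rot: [0.0, 0.752, 0.659, 0.0]
force: [3.9, -0.7, 3.2]
gripper_width: -0.0004
gripper_force: 1.9
```

Emit:
play_rows(moves=[[0,[0,0,0.15],0],[0,[0,0,0],0]])

```text
time: 15.75
tool_pos: [0.4725, -0.2862, 0.0831]
ee_rot: [0.0, 0.752, 0.659, 0.0]
force: [1.6, 0.2, 9.4]
gripper_width: -0.0
gripper_force: 4.7
```

Emit:
play_rows(moves=[[0,[0,0,0.15],0],[0,[0,0,0],0]])

```text
time: 15.95
tool_pos: [0.4726, -0.2863, 0.0825]
ee_rot: [0.001, 0.752, 0.659, 0.0]
force: [-1.4, 4.1, 27.6]
gripper_width: 0.0001
gripper_force: 13.4
```

Emit:
play_rows(moves=[[0,[0,0,-1],0],[0,[0,0,-4],0],[0,[0,0,-4],0],[0,[0,0,-4],0],[0,[-4,-2,0],0],[0,[-4,-2,0],0],[0,[-4,-2,0],0],[0,[-4,-2,0],0],[0,[0,0,0],0]])

```text
time: 16.85
tool_pos: [0.3688, -0.4379, 0.211]
ee_rot: [-0.0, 0.753, 0.658, -0.001]
force: [0.1, 0.7, 0.6]
gripper_width: -0.0
gripper_force: 0.0
```

Run:
```python
from plant import state, read_camera
from h import *
s=state();print(s["time"],s["tool_pos"].round(4),s["force"].round(1))
t=read_camera("top");c=read_camera("side");t0=np.load("top0.npz")
for k in(t0,t):
    g=k["pixels"][225:262,340:370].min(2);m=(g>105).astype(np.uint8)
    n,l,st,ct=cv2.connectedComponentsWithStats(m);i=1+st[1:,4].argmax();print("paddle",st[i],ct[i]+[340,225])
for k in(np.load("topL.npz"),t):
    g=k["pixels"][171:180,240:258].min(2).astype(int);j=(g>95)[1:8].sum(0);print("tabcols",j)
g=c["pixels"][174:194,286:310].min(2);m=(g>68).astype(np.uint8)
n,l,st,ct=cv2.connectedComponentsWithStats(m,connectivity=4)
for i in range(1,n):
    if st[i,4]>60:print("window",ct[i]+[286,174])
d=cv2.absdiff(cv2.GaussianBlur(t0["pixels"],(5,5),0),cv2.GaussianBlur(t["pixels"],(5,5),0)).max(2)
n,l,st,ct=cv2.connectedComponentsWithStats((d>30).astype(np.uint8))
print([(st[i].tolist()) for i in range(1,n) if st[i,4]>8])
```

```text
16.85 [ 0.3688 -0.4379  0.211 ] [0.1 0.7 0.6]
paddle [  9  10  11  17 143] [353.81118881 242.69230769]
paddle [10 10  9 12 74] [353.47297297 240.05405405]
tabcols [1 1 1 1 4 6 6 5 1 0 0 0 0 0 0 0 1 1]
tabcols [1 1 1 1 4 6 6 4 0 0 0 0 0 0 0 0 1 1]
[[226, 145, 6, 7, 34], [504, 149, 19, 23, 301], [256, 154, 7, 12, 64], [281, 154, 7, 14, 69], [265, 158, 4, 8, 24], [274, 159, 5, 8, 32], [244, 173, 5, 5, 22], [385, 173, 110, 60, 1252], [252, 174, 5, 5, 22], [279, 179, 5, 2, 10], [206, 201, 92, 26, 832], [219, 200, 15, 5, 40], [475, 203, 9, 6, 20], [240, 205, 4, 4, 15], [248, 206, 9, 4, 21], [261, 207, 15, 5, 56], [497, 208, 22, 22, 291], [413, 216, 46, 33, 410], [481, 234, 43, 32, 445], [447, 237, 7, 7, 36], [349, 244, 10, 8, 56], [451, 245, 3, 4, 9], [351, 246, 57, 47, 416], [379, 246, 98, 95, 3190], [277, 273, 52, 37, 816], [400, 291, 126, 129, 6210], [279, 293, 100, 38, 1422], [241, 295, 36, 15, 361], [209, 306, 47, 34, 520], [338, 308, 70, 112, 3440], [298, 321, 44, 45, 606], [418, 321, 6, 6, 21], [252, 331, 8, 9, 12], [284, 330, 9, 13, 40], [237, 342, 14, 6, 27], [269, 343, 14, 3, 34], [238, 353, 6, 3, 12], [233, 360, 7, 5, 22], [318, 365, 10, 3, 11], [301, 381, 11, 25, 130]]
```

```bash
python3 -c "
from plant import hand_in;print(hand_in())"
```

```text
the job is handed in; nothing more can be done
None
```

I pushed the drawer shut to its hard stop, clicked the filter slide into its middle stop and then pressed the lamp switch down to its stop. I handed the job in at about 17 s; hand-in returned no verdict, and these end states come from force readings and image measurements. The fingers briefly pushed the drawer pull with 67 N along the slide (about 85 N in all, under the 120 N wrist limit).

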